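Put the block plane away in the locked luthier's drawer

TASK

Put the block plane away in the low wooden tool chest: slide the red lock knob on its top all the way to the left (seen from the robot), pull the drawer out by its bar handle all the way to the stop, and gently lay the plane flat on its sole in the drawer's empty left-hand compartment, leaving the drawer open and the lock undone. First move aside to a free place on the bench whatever stands in the drawer's way, because the drawer must not push anything. The glue bottle and the green tin must stay upright and finish standing on the bench, and the mug of brushes stays where it is.

Things in the scene. Friction and masses are not known exactly. Their poses are not given: they have to be found in the camera images.
- chest: Low fixed wooden tool chest, carcass 260 deep x 320 wide x 95 high (mm), turned up to 0.15 rad. Origin: on the bench under the centre of the carcass front; chest +x points away from the robot into the carcass, +y left along the front, z up. The drawer's front panel (15 thick, 316 wide, from 12 to 80 above the bench) lies before the carcass, at chest x -15 to 0 when shut.
- drawer (a joint): Drawer travel along chest -x, m: 0 shut, 0.16 fully out at its stop; needs about 3 N; bolted shut until the lock is undone. Box 298 wide, 225 long; heights above the bench: floor 20, walls 70, divider 60 (80 at its steel lock catch). The divider (6 thick) runs along chest x at mid-width: the right compartment (-y) holds three fixed chisels, the left one (+y, 142 wide) is empty.
- handle (a point): Centre of the drawer's bar handle: a round steel bar 14 thick and 110 long along chest y, 68 above the bench, 45 in front of the drawer panel's face (clear gap behind the bar 38). Two posts join it to the panel 46 either side of the centre. Moves with the drawer.
- bay (a point): Point on the floor of the empty left compartment, 75 behind the inner face of the drawer's front panel, midway between divider and left wall; axes as the chest's. Moves with the drawer. With the drawer fully out the compartment is uncovered from 75 before this point (front panel) to 85 behind it (chest).
- lock (a joint): Position of the red lock knob along chest +y, m: 0 fully locked, 0.05 at the end stop, fully undone. It takes about 2 N and stays where it is left.
- lock_top (a point): Centre of the top face of the red lock knob: a block 28 (chest x) x 20 (chest y) x 40 high that stands on a brass track plate (40 x 100, 12 high) on the chest top, 22 behind the carcass front. This point is 147 above the bench; the knob slides to chest +y (left).
- plane: Steel block plane, 120 long (its x), 46 wide (its y), parallel flat cheeks from its sole up to 34 high, a sloping brass cap and a dark round knob (at its +x end) on top, up to 52 high. 0.3 to 0.65 kg. Origin: centre of its sole; z up. Grip it across the cheeks near the middle.
- glue: White glue bottle with yellow band, closed, 56 in diameter up to 112 high, then a shoulder and an orange nozzle up to 143. About 0.25 kg. Origin: centre of its underside; z up.
- tin: Closed tin with a green label, 60 in diameter, 85 high, about 0.3 kg. Origin: centre of its underside; z up.
- mug: Blue mug, 72 in diameter and 80 high, with three brush handles sticking out up to 130 above its foot; stands on the bench to the right of the chest. Origin: centre of its underside.
There are look-alikes about, which are no part of the job. What is shaped like the tin but orange is not meant.

How it is judged (in metres and radians):
On the way, in this order (a step that is already met when the one before it is completed fails the run):
1. the red lock knob is at the left end of its track (value of joint lock above 0.044 m), for 0.2 s.
2. the drawer is pulled out to its stop (value of joint drawer above 0.15 m), for 0.2 s.
At the end, for the whole second after the job is handed in: Lock knob within 6 mm of its left end stop, drawer within 10 mm of fully out; plane at rest in the left compartment, sole on the floor (within 6 mm, tilt under 0.12 rad); glue bottle and tin at rest, upright (0.12 rad) on the bench; mug within 15 mm of its start (value of joint lock above 0.044 m and value of joint drawer above 0.15 m and x of plane in the frame of bay between -0.055 and 0.12 m and y of plane in the frame of bay between -0.05 and 0.05 m and z of plane in the frame of bay between -0.005 and 0.006 m and angle between each of plane, glue, tin's own z axis and vertical below 0.12 rad and linear speed of each of plane, glue, tin below 0.03 m/s and height (world z) of glue between -0.01 and 0.01 m and height (world z) of tin between -0.01 and 0.01 m and distance of mug from where it was at the start of the episode below 0.015 m); the robot touches nothing.
It fails at once if the drawer pushes the glue bottle, the tin, or the plane lying on the bench (contact force between drawer and glue above 2 N or contact force between drawer and tin above 2 N or (contact force between drawer and plane above 2 N and height (world z) of plane below 0.008 m)).
It fails at once if the glue bottle, the tin or the mug is tipped over (beyond 0.6 rad) (angle between any of glue, tin, mug's own z axis and vertical above 0.6 rad).
It fails at once if the plane is dropped (falls faster than 0.6 m/s with no finger on it) (linear speed of plane above 0.6 m/s and contact force between the fingers and plane below 0.1 N).
It also fails if it takes over 72 s, if anything falls off the work surface, if the arm or the gripper's body presses on something with over 40 N, if the wrist force passes 120 N, or if a joint passes its speed limit or range.

ROBOT

A 6-joint arm with a two-finger parallel gripper is mounted at the origin on the work surface. World frame = base frame: x ahead of the robot, y to its left, z up, the work surface at z = 0. Lengths are in mm, angles in rad, forces in N, time in s.
With the tool pointing down it reaches from about 275 to 1000 mm from the base axis. Payload 8.4 kg.
Tool frame: the origin (TCP) lies at the very end of the fingers, on their centre line; the grasp point (between the pads) lies 19 mm behind it; z points along the fingers, y is the line along which they close (so a half turn about z gives the same grasp; the last joint's range is limited). The gripper opens to 85 mm and grips with 20 to 120 N. Pads are 22 mm wide; open, the fingers measure 114 mm over their backs; the gripper's body (76 mm by 85 mm) begins 54 mm behind the grasp point. The pads swing forward as they close: fully open they stand 13 mm farther back than shut.
Start: joints at [-1.286, 0.353, 1.633, -0, 1.155, -0.002], TCP at [176.801, -599.474, 231.281] pointing down, gripper open.
Joint ranges: [-2.63, 2.63], [-0.92, 2.1], [0.06, 2.66], [-1.3, 4.44], [0, 2.69], [-3.02, 3.02]. Speed limits (rad/s): [2.22, 2.22, 2.79, 3.14, 3.14, 3.14].

INTERFACE

Orientations are given as a unit quaternion [w, x, y, z].
In Python, from bench import read_state, capture, sign_off, search_frame, pinpoint gives the robot as it stands.
- The arm moves only by the tool carry_out, never from a script. Its argument "moves" is one flat list of numbers, 5 for each row, row after row: the shift along the tool's x, y, z in mm, then the turn about the tool's z in degrees, then the gripper's target within -1 to 1 (shut at 1, half-way at 0, fully open at -1). A call has 1 to 20 rows; each row is the pose to reach, as a shift and turn from the pose commanded when the call began, along the tool's axes at that moment; what a row does not reach only later rows make up. A row lasts 1/8 s, in which the tool goes at most 62.5 mm and 10.7 degrees, less where a joint would pass 70% of its speed; a pose out of reach is approached as far as the arm can. A call with a gripper value outside its range is refused whole. The fingers move at their own pace and stop on an object; the grip force is fixed at half the most. Time passes only in rows, so rows that repeat a pose let the fingers close. It gives the time, the measured TCP pose, the force, the opening and the grip force at its end, in the units of the state.
- read_state(): the state, without advancing time (a new reading comes with each control period).
- capture(name): name is "scene" or "top" or "wrist"; returns a dict with "color" (400x640x3 uint8, red, green, blue), "depth" (400x640 float32, mm along the optical axis (not along the pixel's ray), 0 where there is no reading), "mtx" (3x3 intrinsics, pixels), "k1" (the pictures are not rectified: a ray, as slopes to the right and down, at radius r is drawn at 1 + k1 r^2 times it, then the intrinsics apply), "R" (3x3) and "t" (3): a world point X has camera coordinates R X + t. Camera axes: x right, y down, z forward; pixel columns grow to the right and rows downward; lengths in mm; the calibration is good to about 2 mm. A picture is of the moment at which its call begins.
- sign_off(): hands the job in; it is judged then, once.
Trained networks look in the newest picture that a camera, given by its name, has taken for a name from the list of things; names that differ only in an ending like _2 or _b are one class to them, and where a whole thing is asked for, a point or a joint stands for the part that bears it (a point fixed in the world has none). Each returns a list of dicts, best first, with "score" (0 to 1); they miss things now and then, are a little off and sometimes report something else, mostly with a low value. They report only what shows in the picture. A call takes as long as a camera call. They do not tell look-alikes from the thing itself.
- search_frame(camera, query): "xy" ([column, row] in pixels, amid what is visible of it).
- pinpoint(camera, query): "xy" ([column, row] in pixels: a listed point, or the origin of a listed thing).
The state is a dict: "time_s": time; "qpos": joint angles; "dq": joint speeds; "joint_torque": joint torques, N m; "position": TCP position; "eef_rot": TCP orientation; "force": force on the tool from outside, world axes, zero at the start; "torque": the same for the moment, N m; "grip_width": opening from 0.0 (shut) to 1.0 (fully open); "finger_force": force on a finger pad.
Only numpy, scipy, OpenCV 4.12 (cv2) and the standard library are available. Lean on these libraries where they do the work, as an engineer would, in place of code of your own. Each camera call takes 0.05 s, during which the arm holds its last target. There are 200 camera calls.

## Working session

There is one attempt and no reset: what is moved stays moved. The work goes in short steps, Python scripts to look and compute and a tool call to move; the robot and the scene stay as the last step left them, time stands still between calls to the robot, and variables do not carry over. Pictures are saved under pics/ and viewed, at most 10 in all, crops included, and the job is handed in when it is done.

Besides the shell and the picture viewer there is one more tool, called after "Emit:" by a JSON object that holds its "op" and its "data". carry_out: Moves the arm, as the interface text tells. Its arguments: {"type":"object","properties":{"moves":{"type":"array"}},"required":["moves"]}

```bash
mkdir -p pics; ls
cat > h.py <<'E'
import numpy as np, cv2
from bench import *
def ray(c,px):
    u=(px[0]-c['mtx'][0][2])/c['mtx'][0][0]; v=(px[1]-c['mtx'][1][2])/c['mtx'][1][1]
    d=np.array([u,v]); s=d.copy()
    for _ in range(20): s=d/(1+c['k1']*(s@s))
    return np.array([s[0],s[1],1.])
def onz(c,px,z):
    R=np.array(c['R']);t=np.array(c['t']); o=-R.T@t; d=R.T@ray(c,px)
    return o+d*(z-o[2])/d[2]
def dep(c,px):
    R=np.array(c['R']);t=np.array(c['t']); x,y=int(round(px[0])),int(round(px[1]))
    p=c['depth'][max(0,y-1):y+2,max(0,x-1):x+2]; p=p[p>0]
    if len(p)==0: return np.full(3,np.nan)
    return R.T@(ray(c,px)*np.median(p)-t)
def save(c,n): cv2.imwrite('pics/'+n+'.png',c['color'][:,:,::-1])
E
python3 - <<'E'
from h import *
np.set_printoptions(precision=1,suppress=True)
s=read_state(); print(s['position'],s['eef_rot'],s['time_s'])
for n in ['top','scene']:
    c=capture(n); save(c,n+'1')
    print(n,(-np.array(c['R']).T@c['t']))
    for q,z in [('chest',0),('handle',68),('bay',20),('lock_top',147),('plane',0),('glue',0),('tin',0),('mug',0)]:
        for r in pinpoint(n,q)[:3]: print(q,round(r['score'],2),np.array(r['xy']),onz(c,r['xy'],z),dep(c,r['xy']))
E
```

```text
pics
[ 176.7 -599.   230.6] [-0.   1.   0.1 -0. ] 0.0
top [ 338.6   45.8 1433. ]
chest 0.77 [359.3 166.6] [650.4 -27.9   0. ] [635.3 -24.3  69.7]
handle 0.87 [363.1 180.7] [592.  -36.7  68. ] [590.9 -36.4  74.1]
lock_top 0.55 [346.  148.6] [670.9  19.2 147. ] [671.2  19.2 145.9]
glue 0.85 [449.8 247.7] [ 398.3 -314.7    0. ] [ 394.  -288.9  102.5]
glue 0.18 [358.4 170.4] [637.9 -25.2   0. ] [631.5 -23.7  30.8]
tin 0.96 [235.5 236.7] [414.6 359.8   0. ] [410.3 341.8  82.2]
tin 0.76 [270.2 225.9] [451.7 251.2   0. ] [445.1 239.2  84.2]
tin 0.74 [200.  258.1] [344.5 468.1   0. ] [344.2 446.5  73.2]
mug 0.55 [446.5 196.4] [ 560.3 -306.     0. ] [ 559.7 -305.1    3.5]
scene [1257.8 -422.7  863. ]
chest 0.59 [315.4 268.5] [657.8 -42.7   0. ] [722.7 -83.9  93.4]
handle 0.96 [304.6 229.9] [580.3 -30.1  68. ] [523.6   2.7   1.5]
bay 0.68 [296.1 214.7] [474.1   3.2  20. ] [478.    1.1  24.2]
bay 0.66 [301.7 232.4] [543.7 -18.2  20. ] [589.1 -43.9  73.5]
lock_top 0.54 [341.  223.3] [672.4  17.3 147. ] [670.5  18.8 144.7]
lock_top 0.42 [378.8 174.8] [567.2 212.4 147. ] [436.8 332.2  11.9]
plane 0.87 [297.5 214.4] [456.4  17.5  -0. ] [480.6   4.2  26. ]
glue 0.61 [180.4 244.4] [ 399.9 -316.7    0. ] [ 436.6 -321.3   36.9]
tin 0.84 [374.9 173.9] [415.  334.4   0. ] [428.6 322.2  13.9]
tin 0.81 [396.4 155.6] [369.1 463.7   0. ] [375.7 457.1   6.4]
tin 0.67 [360.4 187.1] [446.7 252.5   0. ] [474.2 229.7  29.2]
mug 0.67 [203.2 286.6] [ 566.3 -312.8    0. ] [ 605.8 -319.1   49.4]
```

View pics/top1.png

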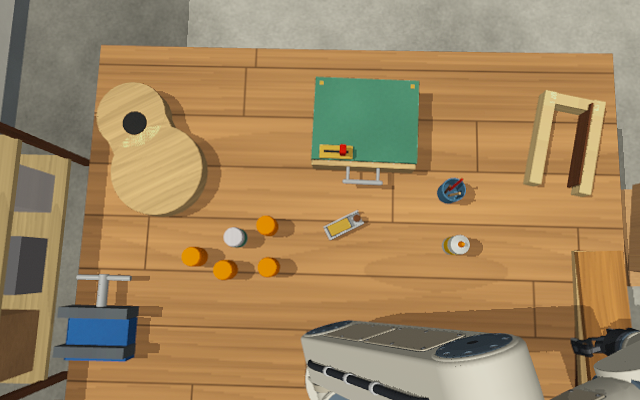

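View pics/scene1.png

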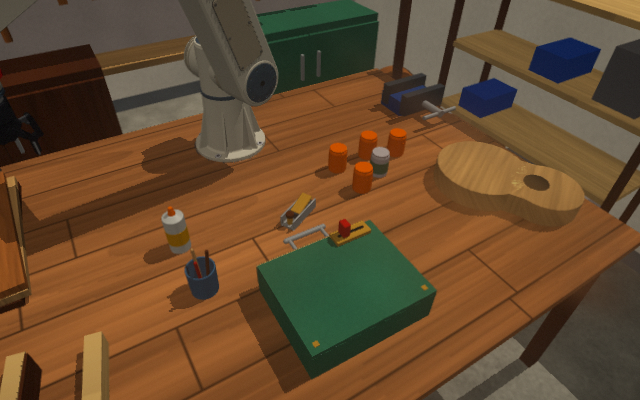

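The top view shows the chest (315–418, 78–165) with the knob at (343,149) and the handle at (363,181). The plane at (345,225) is the only thing in the drawer's path. The glue (458,245), mug (452,190) and green tin (grey lid, 235,237) are clear of it. Next I measure the yaws.

Run:
```python
from h import *
np.set_printoptions(precision=2,suppress=True)
s=read_state(); print(s['position'],s['eef_rot'])
c=capture('top'); R=np.array(c['R']);t=np.array(c['t'])
hsv=cv2.cvtColor(c['color'],cv2.COLOR_RGB2HSV)
m=cv2.inRange(hsv,(65,60,40),(95,255,255)); m[:, :300]=0; m[:,430:]=0; m[190:]=0
p=np.argwhere(m)[:,::-1]; W=np.array([onz(c,q,95)[:2] for q in p],np.float32)
r=cv2.minAreaRect(W); print('chest',r,cv2.boxPoints(r))
P=np.array([np.r_[dep(c,(x,y))] for y in range(200,250) for x in range(310,380)])
print(P[:,2].min(), np.median(P[:,2]))
k=P[(P[:,2]>18)]; print(len(k))
r=cv2.minAreaRect(k[:,:2].astype(np.float32)); print('plane',r,k.mean(0),k[k[:,2]>42])
# handle
P=np.array([dep(c,(x,y)) for y in range(168,192) for x in range(335,392)])
k=P[(P[:,2]>55)&(P[:,0]<605)]; r=cv2.minAreaRect(k[:,:2].astype(np.float32)); print('bar',r)
```

```text
[ 176.8  -599.47  231.28] [-0.    0.99  0.14 -0.  ]
chest ((777.1063842773438, -38.592132568359375), (317.63531494140625, 258.85772705078125), 88.64958190917969) [[ 643.97 -194.32]
 [ 902.76 -200.42]
 [ 910.24  117.13]
 [ 651.46  123.23]]
-5.633241682846768 -0.4691986329746932
467
plane ((458.43475341796875, 19.21597671508789), (46.686866760253906, 114.33033752441406), 28.48063850402832) [456.06  22.54  36.31] [[488.88 -18.19  42.52]
 [485.79 -18.25  42.38]
 [485.87 -21.33  42.4 ]
 [485.52 -24.2   46.46]
 [482.66 -15.25  42.02]
 [482.4  -18.18  45.27]
 [482.53 -21.27  44.76]
 [482.47 -24.27  46.13]
 [482.71 -27.41  44.64]
 [482.91 -30.55  43.39]
 [479.35 -12.18  43.36]
 [478.91 -15.02  48.52]
 [479.12 -18.14  47.2 ]
 [479.45 -21.32  44.79]
 [479.46 -24.35  45.47]
 [479.64 -27.48  44.39]
 [479.73 -30.55  44.33]
 [476.02 -12.13  45.82]
 [475.87 -15.1   48.13]
 [476.08 -18.22  46.78]
 [476.25 -21.32  45.9 ]
 [476.48 -24.46  44.42]
 [476.53 -27.51  44.68]
 [476.65 -30.6   44.3 ]
 [473.28 -12.34  42.31]
 [473.05 -15.27  45.54]
 [473.13 -18.34  45.48]
 [473.21 -21.4   45.48]
 [473.44 -24.5
[... 1697 characters left out ...]
7  51.28  46.6 ]
 [434.43  48.22  46.99]
 [434.45  45.17  47.87]
 [434.58  42.11  47.15]
 [434.86  39.04  44.28]
 [435.    35.98  43.45]
 [435.16  32.9   42.19]
 [431.31  60.41  43.13]
 [431.18  57.32  46.25]
 [431.12  54.25  48.41]
 [431.23  51.2   47.93]
 [431.31  48.14  47.87]
 [431.42  45.09  47.45]
 [431.55  42.04  46.74]
 [431.83  38.97  43.86]
 [428.26  57.26  44.2 ]
 [428.09  54.17  47.99]
 [428.18  51.12  47.93]
 [428.29  48.07  47.45]
 [428.4   45.02  47.03]
 [428.68  41.95  43.86]
 [425.32  57.19  42.23]
 [425.31  54.12  43.75]
 [425.35  51.06  44.38]
 [425.48  48.    43.63]]
bar ((593.0117797851562, -35.071739196777344), (119.31224822998047, 24.318384170532227), 89.2073745727539)
```

```bash
cat >> h.py <<'E'
from scipy.spatial.transform import Rotation as Ro
def plan(*targets):
    s=read_state(); q=s['eef_rot']; M=Ro.from_quat([q[1],q[2],q[3],q[0]]).as_matrix(); p=np.array(s['position'])
    y0=np.degrees(np.arctan2(M[1,0],M[0,0])); print('t',s['time_s'],'pos',p.round(1),'yaw',round(y0,2),'q6',round(s['qpos'][5],2),'F',np.round(s['force'],1))
    for x,y,z,yaw in targets: print((M.T@(np.array([x,y,z])-p)).round(1), 'turn',round(y0-yaw,1))
E
python3 -c "
from h import *
plan((671,-18,231,178.65),(671,-18,120,178.65),(671,46,120,178.65))"
```

```text
t 0.95 pos [ 176.8 -599.5  231.3] yaw 16.43 q6 -0.0 F [ 0.2  0.8 -0.3]
[ 6.385e+02 -4.179e+02  3.000e-01] turn -162.2
[ 638.5 -417.9  111.3] turn -162.2
[ 656.6 -479.3  111.3] turn -162.2
```

Emit:
{"op": "carry_out", "data": {"moves": [40,-26,0,-10,1,80,-52,0,-20,1,120,-78,0,-30,1,160,-104,0,-40,1,200,-130,0,-50,1,240,-157,0,-60,1,280,-183,0,-70,1,320,-209,0,-80,1,360,-235,0,-90,1,400,-261,0,-100,1,440,-288,0,-110,1,480,-314,0,-120,1,520,-340,0,-130,1,560,-366,0,-140,1,600,-392,0,-150,1,638,-418,0,-160,1,638,-418,0,-162.2,1,638,-418,20,-162.2,1,638,-418,40,-162.2,1,638,-418,40,-162.2,1]}}

```text
time_s: 3.45
position: [668.5, -18.6, 188.3]
eef_rot: [-0.002, 0.013, 1.0, 0.0]
force: [0.0, -1.0, -0.2]
grip_width: -0.001
finger_force: 0.0
```

Run:
```python
from h import *
plan((671,-18,120,178.65),(671,46,120,178.65))
c=capture('wrist'); save(c,'w1'); print(c['R'],c['t'])
for r in pinpoint('wrist','lock_top')[:2]: print(r,onz(c,r['xy'],147),dep(c,r['xy']))
```

```text
t 3.45 pos [668.5 -18.6 188.3] yaw 178.55 q6 -1.58 F [ 0.  -1.  -0.2]
[-2.8  0.7 68.2] turn -0.1
[-1.2 64.6 68.3] turn -0.1
[[ 2.49957279e-02  9.99687558e-01 -3.71206715e-06]
 [ 9.57114051e-01 -2.39301675e-02  2.88721389e-01]
 [ 2.88631092e-01 -7.22035417e-03 -9.57413160e-01]] [   2.64672302 -665.38303966  145.06474412]
{'xy': [387.9, 232.0], 'score': 0.59} [675.16507513  27.99235995 147.        ] [674.93252161  27.86047439 147.53317239]
```

View pics/w1.png

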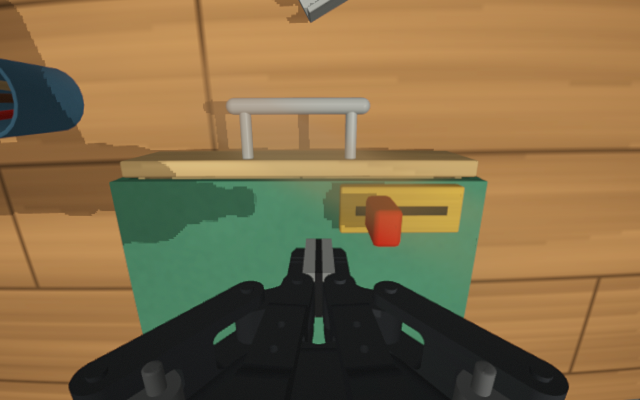

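The wrist view shows the red knob top near (387,235), the plate at (340–462, 187–233), and the closed fingers at (318,250), to the right of the knob. I'll go down and push it left.

Emit:
{"op": "carry_out", "data": {"moves": [-3,-4,30,0,1,-3,-4,60,0,1,-3,-4,68,0,1,-3,4,68,0,1,-3,12,68,0,1,-3,20,68,0,1,-3,28,68,0,1,-3,36,68,0,1,-3,44,68,0,1,-3,52,68,0,1,-3,58,68,0,1,-3,62,68,0,1,-3,62,68,0,1]}}

```text
time_s: 5.18
position: [674.8, 44.2, 123.1]
eef_rot: [-0.0, 0.012, 1.0, 0.0]
force: [0.7, -0.4, -0.3]
grip_width: -0.001
finger_force: 0.0
```

Run:
```python
from h import *
plan((671,50,120,178.65))
c=capture('wrist'); save(c,'w2')
for r in pinpoint('wrist','lock_top')[:2]: print(r,onz(c,r['xy'],147),dep(c,r['xy']))
```

```text
t 5.175 pos [674.8  44.2 123.1] yaw 178.64 q6 -1.48 F [ 0.7 -0.4 -0.3]
[3.9 5.7 3.1] turn -0.0
{'xy': [368.1, 274.0], 'score': 0.98} [673.65824118  66.53334272 147.        ] [673.32685099  66.43659913 147.5371773 ]
```

View pics/w2.png

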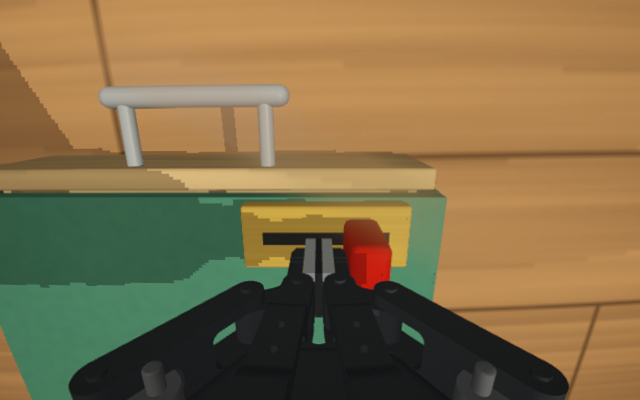

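The knob (367,260) has moved along but hasn't reached the stop yet. I'll keep pushing until the force rises.

Emit:
{"op": "carry_out", "data": {"moves": [0,3,0,0,1,0,6,0,0,1,0,9,0,0,1,0,12,0,0,1,0,12,0,0,1]}}

```text
time_s: 5.9
position: [674.8, 50.8, 123.2]
eef_rot: [-0.001, 0.012, 1.0, -0.004]
force: [-1.6, -25.1, 1.0]
grip_width: -0.003
finger_force: 12.5
```

The 25 N reading means the knob is on its stop. I'll back off, lift, and measure the handle.

Emit:
{"op": "carry_out", "data": {"moves": [0,-5,0,0,1,0,-12,0,0,1,0,-12,-40,0,1,0,-50,-60,0,1,0,-88,-60,0,1,0,-88,-60,0,1]}}

```text
time_s: 6.65
position: [673.3, -34.1, 183.8]
eef_rot: [0.0, 0.013, 1.0, -0.0]
force: [0.1, 0.0, -0.6]
grip_width: -0.001
finger_force: 0.0
```

Run:
```python
from h import *
c=capture('wrist'); save(c,'w3')
for q,z in (('handle',68),('lock_top',147)):
  for r in pinpoint('wrist',q)[:2]: print(q,r,onz(c,r['xy'],z),dep(c,r['xy']))
P=np.array([dep(c,(x,y)) for y in range(60,200,2) for x in range(180,460,3)])
k=P[(P[:,2]>64)&(P[:,2]<78)]; k1=k[k[:,0]<602]; print('bar',cv2.minAreaRect(k1[:,:2].astype(np.float32)),len(k1))
k2=k[k[:,0]>615]; print('panel x',k2[:,0].min() if len(k2) else 0)
plan((613,-35,190,178.65),(613,-35,52,178.65),(613-168,-31,52,178.65))
```

```text
handle {'xy': [314.4, 98.4], 'score': 0.91} [590.14058096 -35.97189943  68.        ] [590.3579076  -35.89650383  74.4074282 ]
handle {'xy': [477.2, 224.1], 'score': 0.71} [707.5955176  116.84172816  68.        ] [674.19591769  70.82135252 147.29575138]
lock_top {'xy': [478.7, 222.1], 'score': 0.67} [672.91503496  71.81481005 147.        ] [672.77957291  71.62311277 147.32771403]
bar ((593.0694580078125, -35.51462173461914), (119.73175811767578, 19.367698669433594), 88.46339416503906) 457
panel x 615.259268930446
t 6.8 pos [673.1 -31.4 183.1] yaw 178.63 q6 -1.6 F [ 0.  -0.  -0.2]
[60.  -5.  -6.9] turn -0.0
[ 60.   -5.1 131.1] turn -0.0
[228.   -5.1 131.1] turn -0.0
```

Bar and panel agree with the model, and the lock reads y≈71.8 at its stop. The plane has to go aside before I pull the drawer.

Emit:
{"op": "carry_out", "data": {"moves": [40,8,0,10,0,80,17,0,20,-1,120,25,0,30,-1,160,34,0,40,-1,200,42,0,50,-1,217,46,0,60,-1,217,46,20,60,-1,217,46,20,60,-1]}}

```text
time_s: 7.8
position: [456.3, 19.9, 162.5]
eef_rot: [-0.001, 0.51, 0.86, -0.0]
force: [0.2, -1.0, 0.7]
grip_width: 1.005
finger_force: 0.0
```

Run:
```python
from h import *
c=capture('wrist'); save(c,'w4')
for r in pinpoint('wrist','plane')[:2]: print(r,onz(c,r['xy'],0))
P=np.array([dep(c,(x,y)) for y in range(0,398,3) for x in range(100,540,3)])
s=read_state(); p=np.array(s['position'])
k=P[(P[:,2]>14)&(P[:,2]<58)&(np.hypot(P[:,0]-457,P[:,1]-19)<85)]; print(len(k),cv2.minAreaRect(k[:,:2].astype(np.float32)))
plan((457,19.5,5,118.5))
```

```text
{'xy': [319.4, 183.2], 'score': 0.78} [458.16375417  18.77288907   0.        ]
543 ((460.05859375, 19.808395385742188), (45.93827438354492, 117.0093994140625), 27.60365867614746)
t 7.9 pos [457.5  19.6 163.5] yaw 118.7 q6 -0.46 F [ 0.3 -0.3  0.2]
[ 1.000e-01 -5.000e-01  1.585e+02] turn 0.2
```

View pics/w4.png

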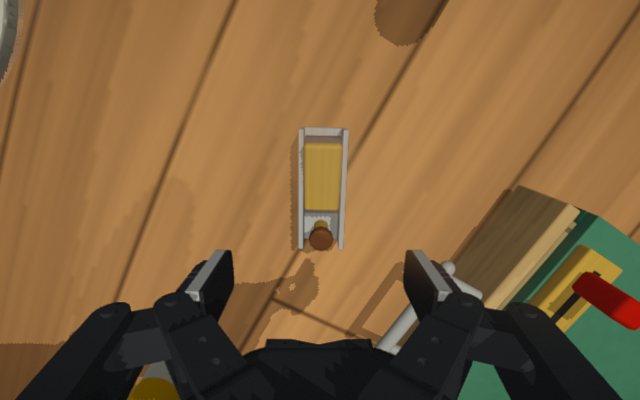

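The plane (322,190) sits centred between the open fingers and aligned with them. I'll go down and grip.

Emit:
{"op": "carry_out", "data": {"moves": [1,0,50,1,-1,1,0,100,1,-1,1,0,135,1,-1,1,0,150,1,-1,1,0,158,1,-1,1,0,158,1,0,1,0,158,1,1,1,0,158,1,1,1,0,158,1,1,1,0,158,1,1,1,0,140,1,1,1,0,110,1,1,1,0,78,1,1,1,0,78,1,1]}}

```text
time_s: 9.65
position: [458.4, 20.0, 87.2]
eef_rot: [0.002, 0.518, 0.856, 0.001]
force: [-0.1, 0.6, -6.6]
grip_width: 0.53
finger_force: 64.7
```

Run:
```python
from h import *
plan((385,-185,85,178.65),(385,-185,6,178.65))
print(read_state()['grip_width'])
```

```text
t 9.65 pos [458.4  20.   87.2] yaw 117.63 q6 -0.44 F [-0.1  0.6 -6.6]
[-147.5 -160.1    1.9] turn -61.0
[-147.4 -160.5   80.9] turn -61.0
0.5304133059002486
```

Emit:
{"op": "carry_out", "data": {"moves": [-25,-27,0,-10,1,-50,-54,0,-20,1,-75,-81,0,-30,1,-100,-108,0,-40,1,-125,-135,0,-50,1,-147,-160,0,-60,1,-147,-160,20,-61,1,-147,-160,40,-61,1,-147,-160,60,-61,1,-147,-160,70,-61,1,-147,-160,77,-61,1,-147,-160,79,-61,1,-147,-160,80,-61,1]}}

```text
time_s: 11.28
position: [382.9, -184.3, 6.7]
eef_rot: [-0.0, 0.012, 1.0, 0.0]
force: [-11.4, 3.4, 44.1]
grip_width: 0.529
finger_force: 70.5
```

Emit:
{"op": "carry_out", "data": {"moves": [0,0,0,0,0,0,0,0,0,-0.4,0,0,0,0,-0.4,0,0,-30,0,-0.4,0,0,-80,0,-0.4,0,0,-130,0,1,0,0,-180,0,1,0,0,-180,0,1,0,0,-180,0,1]}}

```text
time_s: 12.4
position: [383.1, -184.4, 185.1]
eef_rot: [0.0, 0.012, 1.0, -0.0]
force: [-0.2, 0.2, -0.3]
grip_width: -0.002
finger_force: 0.0
```

Run:
```python
from h import *
plan((613,-35,186,178.65),(613,-35,52,178.65))
c=capture('wrist'); save(c,'w5')
for r in pinpoint('wrist','plane')[:2]: print(r,onz(c,r['xy'],0))
c=capture('top')
P=np.array([dep(c,(x,y)) for y in range(180,300) for x in range(340,460)])
k=P[(P[:,2]>18)&(P[:,2]<60)&(np.hypot(P[:,0]-385,P[:,1]+185)<85)]; print(len(k),cv2.minAreaRect(k[:,:2].astype(np.float32)))
```

```text
t 12.4 pos [ 383.1 -184.4  185.1] yaw 178.64 q6 -2.0 F [-0.2  0.2 -0.3]
[-226.2  154.9   -0.8] turn -0.0
[-226.2  154.9  133.2] turn -0.0
{'xy': [316.3, 177.4], 'score': 0.94} [ 3.83580314e+02 -1.87494116e+02 -5.68434189e-14]
192 ((389.1863098144531, -167.36936950683594), (39.628456115722656, 123.88116455078125), 71.63079833984375)
```

View pics/w5.png

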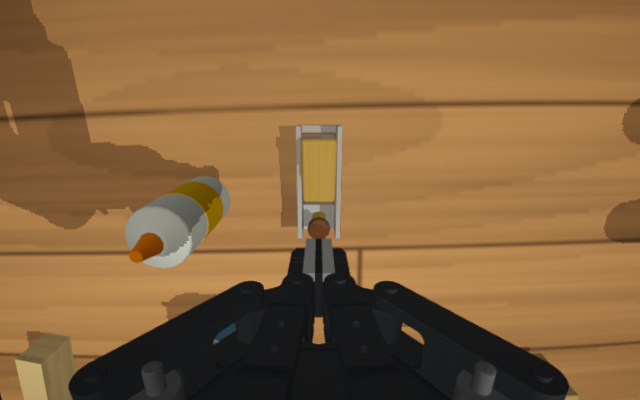

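The plane lies square at (320,180) in the image, well clear of the drawer's path, and the glue is upright. Next, hook the handle.

Emit:
{"op": "carry_out", "data": {"moves": [-45,31,0,0,1,-90,62,0,0,1,-135,93,0,0,1,-180,124,0,0,1,-226,155,0,0,1,-226,155,30,0,1,-226,155,60,0,1,-226,155,80,0,1,-226,155,95,0,1,-226,155,110,0,1,-226,155,122,0,1,-226,155,132,0,1,-226,155,132,0,1]}}

```text
time_s: 14.18
position: [612.5, -35.0, 52.6]
eef_rot: [-0.001, 0.012, 1.0, 0.0]
force: [-0.0, -0.2, -0.0]
grip_width: -0.001
finger_force: 0.0
```

Emit:
{"op": "carry_out", "data": {"moves": [8,0,0,0,1,18,0,0,0,1,28,0,0,0,1,38,0,0,0,1,50,0,0,0,1,62,0,0,0,1,74,0,0,0,1,86,0,0,0,1,98,0,0,0,1,110,0,0,0,1,122,0,0,0,1,134,0,0,0,1,144,0,0,0,1,152,0,0,0,1,158,0,0,0,1,162,0,0,0,1,162,0,0,0,1]}}

```text
time_s: 16.3
position: [450.1, -31.0, 53.1]
eef_rot: [-0.001, 0.012, 1.0, 0.0]
force: [-0.2, -0.4, -0.6]
grip_width: 0.005
finger_force: 0.0
```

Emit:
{"op": "carry_out", "data": {"moves": [2,0,0,0,1,4,0,0,0,1,6,0,0,0,1,8,0,0,0,1,8,0,0,0,1]}}

```text
time_s: 16.92
position: [447.1, -31.1, 53.9]
eef_rot: [0.004, 0.012, 1.0, -0.0]
force: [13.0, 0.3, -9.7]
grip_width: 0.001
finger_force: 6.4
```

Emit:
{"op": "carry_out", "data": {"moves": [-4,0,0,0,1,-6,0,0,0,1,-6,0,-40,0,1,-6,0,-90,0,1,-6,0,-130,0,1,-6,0,-130,0,-1,-6,0,-130,0,-1]}}

```text
time_s: 17.8
position: [448.0, -31.0, 182.6]
eef_rot: [-0.001, 0.012, 1.0, 0.0]
force: [-0.9, 0.0, 0.0]
grip_width: 0.417
finger_force: 0.0
```

Run:
```python
from h import *
c=capture('scene'); 
for r in pinpoint('scene','bay')[:2]: print('scene bay',r,onz(c,r['xy'],20))
c=capture('top'); save(c,'top2')
for q,z in (('bay',20),('handle',68),('lock_top',147),('plane',0)):
  for r in pinpoint('top',q)[:2]: print(q,r,onz(c,r['xy'],z),dep(c,r['xy']))
plan((384,-186,180,178.65),(384,-186,6,178.65))
```

```text
scene bay {'xy': [325.2, 234.3], 'score': 0.84} [582.51193287  33.89706836  20.        ]
bay {'xy': [342.4, 191.1], 'score': 0.79} [565.99558268  25.00714336  20.        ] [566.18578562  24.98973828  18.81795146]
handle {'xy': [359.8, 233.4], 'score': 0.85} [430.82242262 -29.43705255  68.        ] [410.07098933 -12.49806233 375.25907826]
handle {'xy': [238.3, 236.4], 'score': 0.49} [412.15820992 336.48618319  68.        ] [411.30224947 333.10206282  83.89130882]
lock_top {'xy': [327.2, 146.0], 'score': 0.65} [677.45073386  74.11765601 147.        ] [677.88680828  74.15408676 145.34489041]
plane {'xy': [407.9, 251.0], 'score': 0.51} [ 384.37261815 -184.41831916    0.        ] [364.13493848 -82.54342692 634.07137459]
plane {'xy': [235.7, 236.9], 'score': 0.15} [414.02677131 359.13434836   0.        ] [409.48708992 340.26735597  86.28707354]
t 18.15 pos [448.6 -31.  182.6] yaw 178.63 q6 -1.62 F [-0.3  0.  -0.7]
[  60.8 -156.5    2.7] turn -0.0
[  60.6 -156.5  176.7] turn -0.0
```

View pics/top2.png

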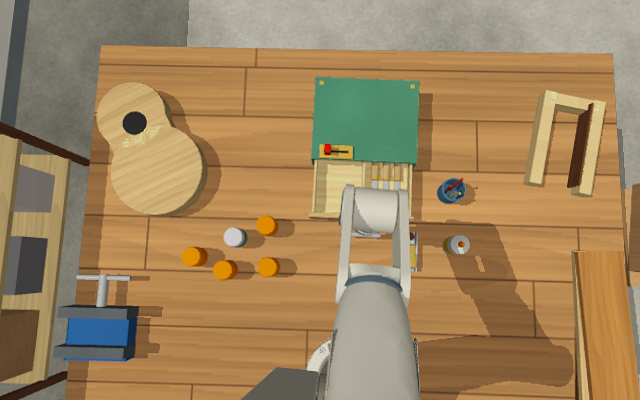

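The drawer is fully out and its left compartment (313–367, 162–213) is empty. I'll fetch the plane.

Emit:
{"op": "carry_out", "data": {"moves": [20,-50,0,0,-1,40,-100,0,0,-1,61,-154,0,0,-1,61,-154,50,0,-1,61,-154,100,0,-1,61,-154,140,0,-1,61,-154,160,0,-1,61,-154,176,0,-1,61,-154,176,0,0,61,-154,176,0,1,61,-154,176,0,1,61,-154,176,0,1,61,-154,176,0,1,61,-154,150,0,1,61,-154,100,0,1,61,-154,50,0,1,61,-154,20,0,1,61,-154,20,0,1]}}

```text
time_s: 20.4
position: [385.4, -184.0, 165.1]
eef_rot: [0.002, 0.012, 1.0, -0.001]
force: [-0.2, -0.1, -6.3]
grip_width: 0.526
finger_force: 65.1
```

Run:
```python
from h import *
plan((563,40.5,162,178.65),(563,40.5,28,178.65))
```

```text
t 20.4 pos [ 385.4 -184.   165.1] yaw 178.63 q6 -2.0 F [-0.2 -0.1 -6.3]
[-172.2  228.7    3.4] turn -0.0
[-171.6  229.   137.4] turn -0.0
```

Emit:
{"op": "carry_out", "data": {"moves": [-40,50,0,0,1,-80,100,0,0,1,-120,155,0,0,1,-155,205,0,0,1,-172,229,0,0,1,-172,229,0,0,1,-172,229,20,0,1,-172,229,40,0,1,-172,229,40,0,1]}}

```text
time_s: 21.52
position: [558.7, 40.5, 120.2]
eef_rot: [-0.003, 0.012, 1.0, -0.0]
force: [0.6, -0.2, -6.3]
grip_width: 0.524
finger_force: 65.0
```

Run:
```python
from h import *
plan((563,40.5,45,178.65),(563,40.5,26,178.65))
c=capture('wrist'); save(c,'w6')
for r in pinpoint('wrist','bay')[:2]: print(r,onz(c,r['xy'],20))
```

```text
t 21.525 pos [558.7  40.5 120.2] yaw 178.6 q6 -1.48 F [ 0.6 -0.2 -6.3]
[-4.7  0.2 75.2] turn -0.0
[-4.8  0.2 94.2] turn -0.0
```

View pics/w6.png

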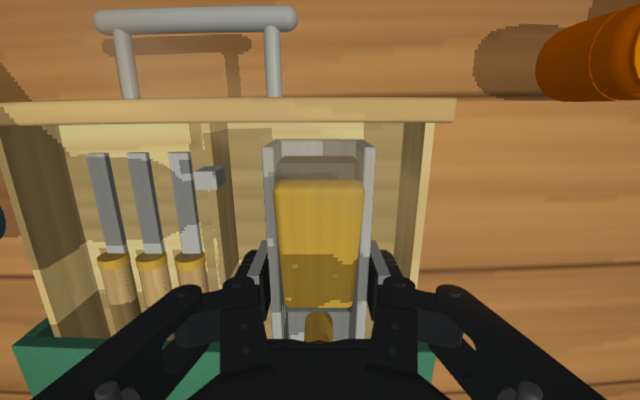

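The plane (265–373) is centred between the divider (232) and the left wall (420), clear of the front panel. Lowering it now.

Emit:
{"op": "carry_out", "data": {"moves": [-4,0,30,0,1,-4,0,55,0,1,-4,0,72,0,1,-4,0,82,0,1,-4,0,87,0,1,-4,0,90,0,1,-4,0,92,0,1,-4,0,92,0,1]}}

```text
time_s: 22.62
position: [565.9, 41.2, 31.5]
eef_rot: [0.0, 0.012, 1.0, 0.0]
force: [-0.6, -0.1, -5.2]
grip_width: 0.528
finger_force: 65.1
```

Emit:
{"op": "carry_out", "data": {"moves": [0,0,2,0,1,0,0,4,0,1,0,0,4,0,1]}}

```text
time_s: 23.0
position: [566.8, 41.2, 28.1]
eef_rot: [0.001, 0.012, 1.0, 0.0]
force: [-0.1, 0.1, 2.7]
grip_width: 0.522
finger_force: 66.2
```

Contact. I'll release and lift.

Emit:
{"op": "carry_out", "data": {"moves": [0,0,1,0,1,0,0,1,0,0,0,0,1,0,-0.4,0,0,1,0,-0.4,0,0,1,0,-0.4,0,0,-20,0,-0.4,0,0,-60,0,-0.4,0,0,-120,0,-0.4,50,0,-170,0,-0.4,100,0,-170,0,-0.4,100,0,-170,0,-0.4]}}

```text
time_s: 24.38
position: [462.2, 43.5, 197.6]
eef_rot: [-0.001, 0.012, 1.0, -0.0]
force: [-0.0, -0.2, -0.4]
grip_width: 0.695
finger_force: 0.0
```

Run:
```python
from h import *
plan()
c=capture('wrist'); save(c,'w7')
for q,z in (('plane',20),('handle',68),('lock_top',147)):
  for r in pinpoint('wrist',q)[:1]: print(q,r,onz(c,r['xy'],z))
c=capture('scene')
for q,z in (('plane',20),('handle',68),('lock_top',147),('mug',0),('glue',0)):
  for r in pinpoint('scene',q)[:1]: print(q,r,onz(c,r['xy'],z))
```

```text
t 24.375 pos [462.2  43.5 197.6] yaw 178.65 q6 -1.46 F [-0.  -0.2 -0.4]
plane {'xy': [318.8, 262.2], 'score': 0.67} [567.11066     40.93992523  20.        ]
handle {'xy': [241.0, 162.9], 'score': 0.89} [434.12648946 -29.29548678  68.        ]
plane {'xy': [323.9, 230.8], 'score': 0.62} [569.3204622   37.94002938  20.        ]
handle {'xy': [278.2, 194.8], 'score': 0.65} [420.92887338 -24.83084561  68.        ]
lock_top {'xy': [359.2, 215.6], 'score': 0.49} [672.57105268  70.86878096 147.        ]
mug {'xy': [201.8, 288.5], 'score': 0.64} [ 5.70034420e+02 -3.17812044e+02  1.13686838e-13]
glue {'xy': [181.6, 245.7], 'score': 0.94} [ 4.06231683e+02 -3.15434279e+02 -1.13686838e-13]
```

View pics/w7.png

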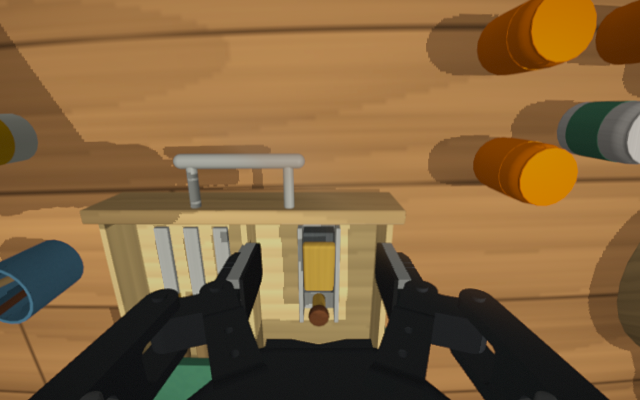

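The plane lies flat in the left compartment at (320,275), and everything else is upright. One check of the drawer travel before I hand in.

Run:
```python
from h import *
c=capture('wrist')
P=np.array([dep(c,(x,y)) for y in range(145,205) for x in range(165,315,2)])
k=P[(P[:,2]>64)&(P[:,2]<80)]; k=k[k[:,0]<444]; print(cv2.minAreaRect(k[:,:2].astype(np.float32)), np.median(k[:,0]))
c=capture('top')
P=np.array([dep(c,(x,y)) for y in range(195,225) for x in range(308,345)])
k=P[(P[:,2]>70)&(P[:,2]<90)]; print('panel x',np.percentile(k[:,0],[5,50,95]),'expect ~473-488')
```

```text
((434.30987548828125, -30.687671661376953), (120.42597961425781, 19.667600631713867), 89.37471008300781) 431.1090437115427Traceback (most recent call last):
  File "<stdin>", line 7, in <module>
    return _quantile_unchecked(
        a, q, axis, out, overwrite_input, method, keepdims, weights)
    return _ureduce(a,
                    func=_quantile_ureduce_func,
    ...<5 lines>...
                    overwrite_input=overwrite_input,
                    method=method)
    r = func(a, **kwargs)
    result = _quantile(arr,
                       quantiles=q,
    ...<2 lines>...
                       out=out,
                       weights=wgt)
    slices_having_nans = np.isnan(arr[-1, ...])
                                  ~~~^^^^^^^^^
IndexError: index -1 is out of bounds for axis 0 with size 0
```

The same measurement went from 593.1 to 434.3, so the drawer has travelled about 159 mm, which is fully out. Handing in.

```bash
python3 -c "
from bench import *
print(sign_off())"
```

```text
the job is handed in; nothing more can be done
None
```

I've handed the job in: the plane lies flat in the left compartment, the drawer is about 159 mm out of 160, and the lock is at its left stop. The glue and tin are upright on the bench and the mug was not touched; no verdict came back.

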